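# Bolt the find in its case and snap the cover on

### The arm

A 6-joint arm with a two-finger parallel gripper is mounted at the origin on the work surface; the furniture and walls round the work are solid. World frame = base frame: x ahead of the robot, y to its left, z up, the work surface at z = 0. Lengths are in m, angles in rad, forces in N, time in s.
With the tool pointing down it reaches from about 0.3 to 0.825 m from the base axis. Payload 5.4 kg.
Tool frame: the origin (TCP) lies on the centre line of the jaws, within the pads' length; the fingertips stand 25 mm ahead of it and the grasp point (between the pads) lies 6 mm ahead of it (env.nose_length is the distance from the TCP to the fingertips, in m); z points along the fingers, y is the line along which they close (so a half turn about z gives the same grasp; the last joint's range is limited). The gripper opens to 92 mm and grips with 3 to 60 N. Pads are 20 mm wide; open, the fingers measure 128 mm over their backs; the gripper's body (75 mm by 189 mm) begins 69 mm behind the grasp point.
Start: joints at [0.909, 0.158, 1.597, -0, 1.386, -0.21], TCP at [0.251, 0.517, 0.24] pointing down, gripper open.
Joint ranges: [-2.91, 2.91], [-0.94, 2.29], [0.18, 2.7], [-1.29, 4.43], [0.17, 2.64], [-3, 3]. Speed limits (rad/s): [2.57, 2.57, 3.14, 3.14, 3.14, 3.14].

### API

Orientations are given as [roll, pitch, yaw] about the fixed x, y, z axes, in that order (R = Rz(yaw) Ry(pitch) Rx(roll)).
In Python, from bench import env gives the robot as it stands. The module is installed in compiled form; this text tells all that it offers.
- The arm moves only by the shell command python3 -m inch 'ROWS' [FORCE]. ROWS is JSON, a list of rows, each a list of 5 numbers: the opening, from 0 (shut) to 1 (fully open), then the shift along the tool's x, y, z in mm, then the turn about the tool's z in degrees. In form: [[claw, x, y, z, spin], ...]. A call has 1 to 20 rows; each row is the pose to reach, as a shift and turn from the pose commanded when the call began, along the tool's axes at that moment; what a row does not reach only later rows make up. A row lasts 1/8 s, in which the tool goes at most 62.5 mm and 10.7 degrees, less where a joint would pass 70% of its speed; a pose out of reach is approached as far as the arm can. A call with a gripper value outside its range is refused whole. The fingers move at their own pace and stop on an object; FORCE is the grip in N (left out, the last holds). Time passes only in rows, so rows that repeat a pose let the fingers close. It gives the time, the measured TCP pose, the force, the opening and the grip force at its end, in the units of the state.
- env.observe(): the state, without advancing time (a new reading comes with each control period).
- env.camera(name): name is "scene" or "top" or "wrist"; returns a dict with "color" (400x640x3 uint8, red, green, blue), "z_map" (400x640 float32, m along the optical axis (not along the pixel's ray), 0 where there is no reading), "fx", "fy", "cx", "cy" (pixels), "dist_coeffs" ([k1, k2, p1, p2, k3] as OpenCV has them; the pictures are not rectified), "R" (3x3) and "t" (3): a world point X has camera coordinates R X + t. Camera axes: x right, y down, z forward; pixel columns grow to the right and rows downward; lengths in m; the calibration is good to about 2 mm. A picture is of the moment at which its call begins.
- env.sign_off(): hands the job in; it is judged then, once.
Trained networks look in a picture, given as the dict that the camera call returned (one of the last four; its "shot" number tells which), for a name from the list of things; names that differ only in an ending like _2 or _b are one class to them, and where a whole thing is asked for, a point or a joint stands for the part that bears it (a point fixed in the world has none). Each returns a list of dicts, best first, with "score" (0 to 1); they miss things now and then, are a little off and sometimes report something else, mostly with a low value. They report only what shows in the picture. A call takes as long as a camera call.
- env.regions_of(picture, target): "pixels" (400x640 bool, what is visible of it) and "centre" ([column, row] in pixels, amid what is visible of it).
The state is a dict: "time": time; "qpos": joint angles; "dq": joint speeds; "joint_torque": joint torques, N m; "position": TCP position; "ee_rot": TCP orientation; "force": force on the tool from outside, world axes, zero at the start; "moment": the same for the moment, N m; "width": opening from 0.0 (shut) to 1.0 (fully open); "finger_force": force on a finger pad.
Only numpy, scipy, OpenCV 4.12 (cv2) and the standard library are available. Lean on these libraries where they do the work, as an engineer would, in place of code of your own. Each camera call takes 0.05 s, during which the arm holds its last target. There are 200 camera calls.

### The job

Close up the find case for transport: slide the steel retaining bolt fully home through its keeper, so that it holds the glass sherd, then put the white cover over the case and press it down until both roller catches snap over its beads and it sits flat on the base plate. Keep pressing: the job ends with the hand still on the cover, pushing it down firmly (about 15 N), not letting go. Do not disturb the brown vial, the conical flask or the glass dish.

Things in the scene. Friction and masses are not known exactly. Their poses are not given: they have to be found in the camera images.
- case: Grey base plate of the find case, 130 (x) x 190 (y) x 12 mm, heavy, does not move. Origin: centre of its underside, z up. Its +x is the direction in which the bolt slides home. Four round locating posts on it, 12 mm thick, 32 mm high with tapered tops (upper 12 mm), at x +-38.8, y +-53.8 mm, enter the cover's inner corners with 1.2 mm play.
- case_seat (a point): Centre of the plate's top face, 12 mm above the case's origin: the centre of the cover's underside belongs here, its long side along the case's y axis (either way round). The push grows to roughly 10 N as the rollers meet the beads, drops suddenly, and the cover falls onto the plate, which carries all further push.
- bolt (a joint): Sliding of the bolt along the case's +x, m: 0 = drawn, knob out over the plate's edge, 80 mm on the -x side of the case's centre; 0.044 = fully home at its stop, tip through the keeper. Stays where it is left; about 2 N moves it. Unless it is home, its knob is in the cover's way.
- bolt_knob (a point): Middle of the upper part of the upright knob at the bolt's rear end: a round steel post 10 mm thick (12 mm at its head), moving with the bolt. The point is 46 mm above the table; the knob's top is 8 mm higher, its foot 20 mm lower. The 8 mm rod runs in the case's +x, 14 mm below the point. Pinch it across y or push it from behind.
- cover: White plastic shell, open below, 100 (x) x 130 (y) x 50 mm, walls 4 mm, about 150 g, standing on the table. Origin: centre of its underside (rim), z up. On top a ribbed grip bar. On each y end wall a round bead along x, 10 mm above the rim, out to y +-69 mm; the beads meet the rollers when the rim is 11.5 mm above the plate.
- cover_grip (a point): Centre of the cover's grip bar, 62 mm above the cover's underside. The bar is 60 mm long along the cover's x, 20 mm wide in y and 24 mm high (50 to 74 mm above the underside).
- catch (a point): One of the two sprung steel rollers that snap over the cover's beads: 8 mm thick, along x, at y +-70.5 mm in the case's frame, 16 mm above the plate; this point is the centre of the one at +y. Each sits on the inner side of a dark steel housing 44 x 13 mm, 30 mm high, at y +-82.5 mm.
- keeper (a point): Middle of the steel keeper arch, 28 mm high, at x 28 to 36 mm in the case's frame; the bolt's tip passes through it, 20 mm above the plate. A like guide arch stands at x -16 to -4 mm; the glass sherd lies on a dark pad between the two.
- vial: Bystander: small brown vial with a white cap, 38 mm in diameter, 67 mm high. Origin: centre of its underside.
- flask: Bystander: conical glass flask, 74 mm in diameter, 129 mm high. Origin: centre of its underside.
- dish: Bystander: round glass dish, 92 mm in diameter, 22 mm high. Origin: centre of its underside.

How it is judged:
By the outcome, as a careful person would: the job done as asked, in the order asked, and still so for the second after the job is handed in, while the arm keeps its last pose, push and grip.
It also fails if it takes over 56 s, if anything falls off the work surface, if the arm or the gripper's body presses on something with over 40 N, if the wrist force passes 120 N, or if a joint passes its speed limit or range.

## Working session

There is one attempt and no reset: what is moved stays moved. The work goes in short steps, Python scripts to look and compute and a shell command to move; the robot and the scene stay as the last step left them, time stands still between calls to the robot, and variables do not carry over. Pictures are saved under pics/ and viewed, at most 10 in all, crops included, and the job is handed in when it is done.

```bash
mkdir -p pics
cat > h.py <<'E'
import numpy as np, cv2
from bench import env
def pts(p, mask):
    v,u=np.nonzero(mask & (p["z_map"]>0)); z=p["z_map"][v,u].astype(float)
    K=np.array([[p["fx"],0,p["cx"]],[0,p["fy"],p["cy"]],[0,0,1.]])
    n=cv2.undistortPoints(np.c_[u,v].astype(float).reshape(-1,1,2),K,np.array(p["dist_coeffs"],float)).reshape(-1,2)
    X=np.c_[n*z[:,None],z]
    return (X-np.array(p["t"]))@np.array(p["R"])
def save(p,name): cv2.imwrite("pics/"+name,p["color"][:,:,::-1])
def rect(xy):
    r=cv2.minAreaRect((xy*1000).astype(np.float32)); return r
E
python3 - <<'E'
from h import *
s=env.observe(); print({k:np.round(s[k],3) for k in("time","position","ee_rot","force","width")}, env.nose_length)
for n in("top","scene"):
    p=env.camera(n); save(p,n+"0.png")
    print(n,np.round(-np.array(p["R"]).T@p["t"],3))
    for t in("case","bolt_knob","cover","cover_grip","catch","keeper","vial","flask","dish"):
        for r in env.regions_of(p,t)[:2]:
            X=pts(p,r["pixels"])
            if len(X)<3: print(t,r["score"],r["centre"],"few");continue
            print(t,round(r["score"],2),np.round(r["centre"]),len(X),"med",np.round(np.median(X,0),3),"lo",np.round(np.percentile(X,3,0),3),"hi",np.round(np.percentile(X,97,0),3),"rect",np.round(np.hstack([*rect(X[:,:2])])))
E
```

```text
{'time': np.float64(0.0), 'position': array([0.251, 0.517, 0.239]), 'ee_rot': array([-3.14, -0.  ,  2.69]), 'force': array([-0.495,  0.091,  0.443]), 'width': np.float64(1.0)} 0.025
top [0.372 0.004 1.222]
case 0.69 [267. 204.] 2306 med [0.559 0.149 0.012] lo [0.501 0.06  0.008] hi [0.624 0.236 0.043] rect [559. 150. 191. 144.  86.]
bolt_knob 0.6 [264. 219.] 36 med [0.504 0.151 0.036] lo [0.487 0.148 0.03 ] hi [0.54  0.156 0.058] rect [514. 152.   7.  55.  88.]
bolt_knob 0.48 [319. 259.] 111 med [ 0.385 -0.013  0.066] lo [ 0.368 -0.028  0.039] hi [0.4   0.002 0.07 ] rect [384. -12.  33.  34.   1.]
cover 0.65 [361. 199.] 1414 med [ 0.561 -0.157  0.05 ] lo [ 0.514 -0.223  0.017] hi [ 0.61  -0.097  0.075] rect [ 651. -185.  142.  299.   75.]
cover_grip 0.84 [362. 203.] 1403 med [ 0.559 -0.156  0.05 ] lo [ 0.512 -0.222  0.015] hi [ 0.609 -0.096  0.075] rect [ 563. -164.  145.  100.   85.]
cover_grip 0.22 [266. 204.] 2366 med [0.559 0.147 0.012] lo [0.501 0.058 0.007] hi [0.624 0.236 0.043] rect [557. 148. 193. 147.  89.]
catch 0.71 [260. 220.] 17 med [0.495 0.15  0.037] lo [0.487 0.148 0
[... 1429 characters left out ...]
11. 146.  88.]
keeper 0.57 [278. 186.] 2738 med [0.553 0.138 0.012] lo [0.497 0.054 0.004] hi [0.623 0.233 0.042] rect [561. 155. 212. 160.  87.]
vial 0.68 [272. 253.] 458 med [ 0.376 -0.023  0.043] lo [ 0.365 -0.033  0.001] hi [ 0.396 -0.002  0.068] rect [384. -15.  36.  42.  55.]
vial 0.29 [386. 164.] 793 med [ 0.789 -0.042  0.048] lo [ 0.769 -0.067  0.007] hi [ 0.815 -0.013  0.126] rect [839.  -6. 170.  71.  38.]
flask 0.97 [385. 162.] 778 med [ 0.789 -0.043  0.048] lo [ 0.769 -0.067  0.008] hi [ 0.815 -0.015  0.125] rect [792. -39.  54.  68.  15.]
dish 0.86 [345. 348.] 1970 med [ 0.326 -0.27   0.002] lo [ 0.28  -0.313 -0.001] hi [ 0.368 -0.227  0.021] rect [ 324. -270.   93.   94.   29.]
```

Run:
```python
from h import *
p=env.camera("top"); q=env.camera("scene")
c=cv2.resize(p["color"][150:300,200:440],(800,500),interpolation=2); cv2.imwrite("pics/topc.png",c[:,:,::-1])
for im in(p,q):
    X=pts(im,np.ones((400,640),bool))
    def sel(c,rad,lo,hi): return X[(np.linalg.norm(X[:,:2]-c,axis=1)<rad)&(X[:,2]>lo)&(X[:,2]<hi)]
    for nm,c,rad,lo,hi in(("plate",(.56,.15),.13,.009,.0155),("covertop",(.56,-.16),.1,.044,.056),("grip",(.56,-.16),.1,.066,.08),("knob",(.485,.15),.02,.042,.06),("bolt",(.53,.15),.06,.028,.04),("housings",(.56,.15),.12,.036,.046)):
        Y=sel(c,rad,lo,hi); 
        if len(Y)>3: print(nm,len(Y),np.round(Y.mean(0),4),np.round(np.hstack([*rect(Y[:,:2])]),1),np.round(np.polyfit(Y[:,0],Y[:,1],1)[0],3))
        if nm=="housings" and len(Y)>3:
            a=Y[Y[:,1]>.2];b=Y[Y[:,1]<.1];print(a.mean(0),b.mean(0),len(a),len(b))
```

```text
plate 1616 [0.5624 0.1472 0.0121] [563.1 145.3 197.3 131.6  87. ] 0.056
covertop 1167 [ 0.5625 -0.1615  0.0499] [ 563.7 -162.4  130.5  100.4   84.3] 0.075
grip 130 [ 0.563  -0.1616  0.073 ] [ 563.5 -161.8   20.3   60.6   83.9] -0.087
knob 12 [0.489  0.1528 0.0533] [489.9 152.4   9.4   8.6  46.1] 0.157
bolt 75 [0.5283 0.152  0.0354] [528.3 148.8 108.4  59.8  64.1] 0.038
housings 193 [0.5621 0.1492 0.0407] [545.1 150.3 178.7 120.1  87.3] 0.286
[0.56479893 0.22769684 0.04120984] [0.56008777 0.07173137 0.04134792] 66 68
plate 1698 [0.5573 0.1427 0.0118] [562.9 146.4 193.6 131.   87.6] 0.072
covertop 1767 [ 0.5578 -0.1687  0.0494] [ 562.8 -164.2  131.   103.4   84.5] 0.054
grip 212 [ 0.5599 -0.1656  0.0726] [ 562.6 -165.1   22.2   61.5   82.2] -0.082
knob 29 [0.4873 0.1503 0.0504] [4.880e+02 1.519e+02 1.040e+01 1.280e+01 1.000e-01] -0.281
bolt 144 [0.525  0.148  0.0345] [523.6 148.3  68.5  99.8  32.3] -0.01
housings 257 [0.5565 0.1416 0.0401] [543.9 146.7 182.3 121.1  88.7] 0.263
[0.562992   0.22716534 0.04046949] [0.55631683 0.06726672 0.04062466] 78 100
```

View pics/topc.png

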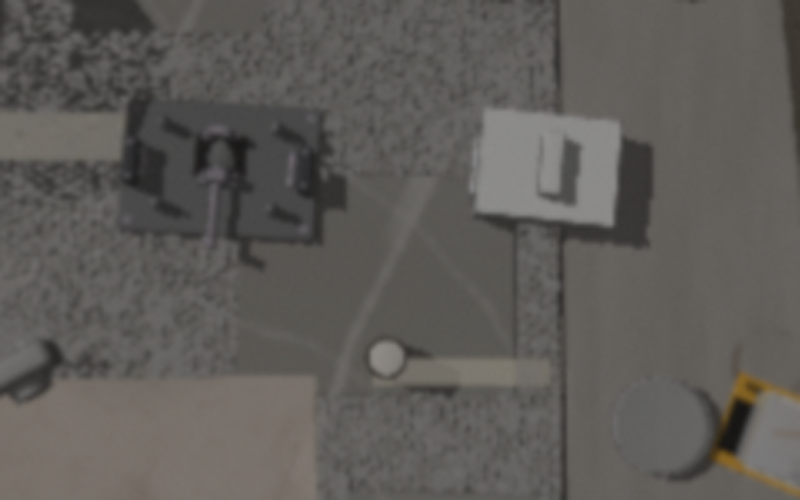

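View pics/scene0.png

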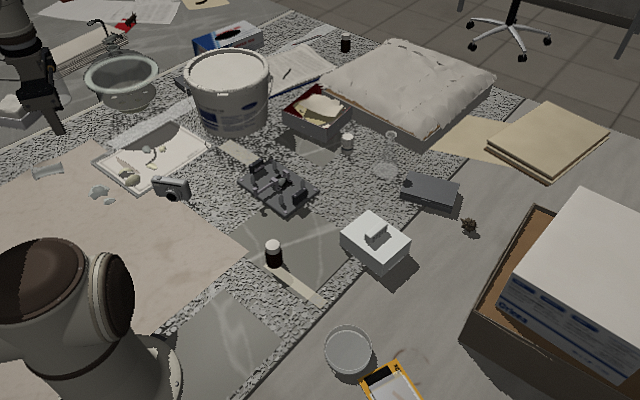

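The crop shows the plate at (220,170) with the knob out at about (205,250), the cover at (548,165), the vial at (385,357) and the dish at (663,425). The route at height is clear.

```bash
cat >> h.py <<'E'
from scipy.spatial.transform import Rotation as Ro
def go(x,y,z,yaw):  # shift (mm) in tool axes, spin deg; yaw of tool x axis, deg
    s=env.observe(); R=Ro.from_euler("xyz",s["ee_rot"])
    d=R.inv().apply(np.array([x,y,z])-s["position"])*1000
    cur=np.degrees(s["ee_rot"][2]); sp=-((yaw-cur+180)%360-180)
    print("shift",np.round(d,1),"spin",round(sp,1), "pos",np.round(s["position"],4),"yaw",round(cur,2),"F",np.round(s["force"],1),"t",round(s["time"],2),"q",np.round(s["qpos"],2))
E
python3 -c "
from h import *
go(.47,.152,.24,177.6)"
```

```text
shift [-356.5 -233.1   -0.4] spin -23.5 pos [0.2511 0.5173 0.2396] yaw 154.11 F [0.5 0.8 0.1] t 1.1 q [ 0.91  0.16  1.6  -0.    1.39 -0.21]
```

```bash
python3 -m inch '[[0.4,-50,-33,0,-3],[0.4,-100,-66,0,-7],[0.4,-150,-99,0,-11],[0.4,-200,-132,0,-15],[0.4,-250,-165,0,-19],[0.4,-300,-198,0,-22],[0.4,-340,-224,0,-23.5],[0.4,-356,-233,0,-23.5],[0.4,-356,-233,0,-23.5],[0.4,-356,-233,0,-23.5]]' 20
python3 - <<'E'
from h import *
p=env.camera("wrist"); save(p,"w1.png")
C=-np.array(p["R"]).T@p["t"]; print(C)
X=pts(p,np.ones((400,640),bool))
for nm,c,rad,lo,hi in(("plate",(.56,.15),.13,.009,.0155),("knob",(.485,.15),.025,.046,.06),("housings",(.56,.15),.12,.036,.046)):
    Y=X[(np.linalg.norm(X[:,:2]-c,axis=1)<rad)&(X[:,2]>lo)&(X[:,2]<hi)]
    if len(Y)>3: print(nm,len(Y),np.round(Y.mean(0),4),np.round(np.hstack([*rect(Y[:,:2])]),1))
    if nm=="housings":
        for a in(Y[Y[:,1]>.2],Y[Y[:,1]<.1]): 
            if len(a)>3: print(len(a),a.mean(0),rect(a[:,:2]))
go(.487,.152,.052,177.6)
E
```

```text
time: 2.35
position: [0.4689, 0.1535, 0.2395]
ee_rot: [3.141, -0.001, 3.101]
force: [-0.3, 0.6, 0.7]
width: 0.403
finger_force: 0.0
[0.38566555 0.1566068  0.38385278]
plate 6660 [0.5463 0.1498 0.0112] [562.6 148.9 188.5 128.4  87.6]
knob 80 [0.4881 0.1519 0.0525] [488.4 152.   10.8  11.1  26.4]
housings 707 [0.5549 0.1438 0.04  ] [543.5 143.9 112.9 181.5  12.9]
218 [0.55300261 0.22772811 0.04054877] ((547.3484497070312, 226.28399658203125), (66.01734924316406, 19.821653366088867), 34.72822189331055)
260 [0.5487139  0.06948222 0.04048753] ((542.9313354492188, 71.49299621582031), (22.279672622680664, 71.85578918457031), 53.0340461730957)
shift [-18.3  -1.  187.5] spin 0.1 pos [0.4689 0.1536 0.2395] yaw 177.72 F [ 0.2  0.3 -0.2] t 2.4 q [ 0.07 -0.06  1.82  0.    1.38 -1.46]
```

View pics/w1.png

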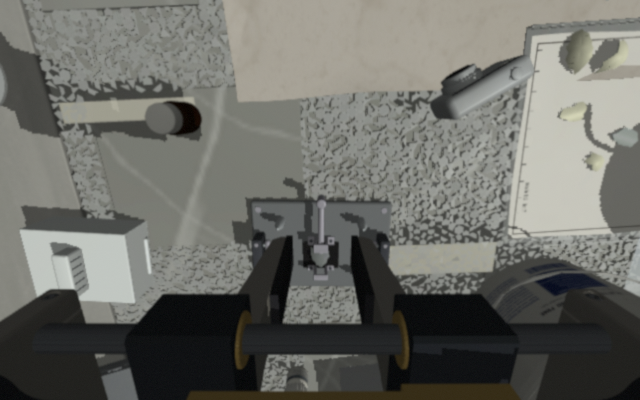

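The knob is at (322,203) in the wrist picture, midway between the fingers, so I descend onto it and pinch.

```bash
python3 -m inch '[[0.4,-19,-1.5,50,0],[0.4,-19,-1.5,100,0],[0.4,-19,-1.5,145,0],[0.4,-19,-1.5,175,0],[0.4,-19,-1.5,187,0],[0.4,-19,-1.5,187,0],[0,-19,-1.5,187,0],[0,-19,-1.5,187,0],[0,-19,-1.5,187,0],[0,-19,-1.5,187,0]]' 20; python3 -c "
from h import *
go(.52,.15,.052,177.6)"
```

```text
time: 3.65
position: [0.4895, 0.1518, 0.0537]
ee_rot: [3.138, 0.003, 3.099]
force: [0.0, 8.2, 2.0]
width: 0.1
finger_force: 20.0
shift [-30.5  -0.5   1.8] spin -0.0 pos [0.4895 0.1518 0.0537] yaw 177.55 F [0.  8.2 2. ] t 3.65 q [ 0.06  0.23  1.92  0.    0.99 -1.47]
```

```bash
python3 -m inch '[[0,-5,1,0,0],[0,-12,1,0,0],[0,-19,1,0,0],[0,-26,1,0,0],[0,-33,1,0,0],[0,-37,1,0,0],[0,-40,1,0,0],[0,-42,1,0,0],[0,-44,1,0,0],[0,-44,1,0,0]]'
```

```text
time: 4.9
position: [0.5288, 0.15, 0.0532]
ee_rot: [3.141, -0.01, 3.1]
force: [-17.7, 3.9, 21.1]
width: 0.098
finger_force: 20.0
```

```bash
python3 -m inch '[[0,-2,0,0,0],[0,-3,0,0,0],[0,-3,0,0,0]]'
python3 - <<'E'
from h import *
p=env.camera("wrist"); cv2.imwrite("pics/w2.png",p["color"][:,:,::-1])
E
```

```text
time: 5.28
position: [0.5296, 0.15, 0.0526]
ee_rot: [-3.142, -0.015, 3.101]
force: [-23.4, 3.2, 23.3]
width: 0.1
finger_force: 20.0
```

View pics/w2.png

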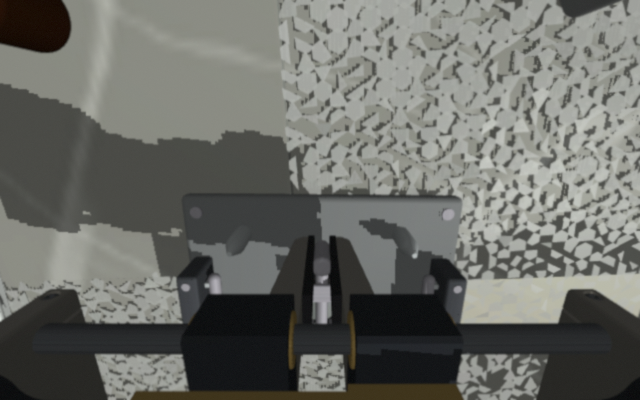

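```bash
python3 -m inch '[[0,4,0,0,0],[0,6.5,0,0,0],[0,6.5,0,0,0],[0.35,6.5,0,0,0],[0.35,6.5,0,0,0],[0.35,6.5,0,-20,0],[0.35,7,0,-60,0],[0.35,20,0,-120,0],[0.35,50,0,-180,0],[0.35,62,0,-187,0],[0.35,62,0,-187,0]]'
python3 - <<'E'
from h import *
p=env.camera("wrist"); cv2.imwrite("pics/w3.png",cv2.resize(p["color"][190:295,235:405],(800,494),interpolation=2)[:,:,::-1])
X=pts(p,np.ones((400,640),bool))
for nm,c,rad,lo,hi in(("plate",(.56,.15),.13,.009,.0155),("knob",(.53,.15),.02,.048,.06)):
    Y=X[(np.linalg.norm(X[:,:2]-c,axis=1)<rad)&(X[:,2]>lo)&(X[:,2]<hi)]
    if len(Y)>3: print(nm,len(Y),np.round(Y.mean(0),4),np.round(np.hstack([*rect(Y[:,:2])]),1),Y[:,:2].min(0))
go(.563,-.162,.20,174)
E
```

```text
time: 6.7
position: [0.4739, 0.1513, 0.2407]
ee_rot: [-3.141, 0.003, 3.1]
force: [-0.4, -1.2, -0.8]
width: 0.351
finger_force: 0.0
plate 6642 [0.5432 0.1492 0.0112] [562.9 148.3 188.6 128.9  87.1] [0.49465697 0.05327156]
knob 75 [0.5264 0.1501 0.0524] [527.  150.3  11.2  10.9  37.4] [0.52165652 0.14478131]
shift [-102.3 -309.2   39.5] spin 3.6 pos [0.4737 0.1513 0.2393] yaw 177.6 F [-0.5 -1.1 -0.6] t 6.75 q [ 0.07 -0.05  1.81 -0.    1.38 -1.46]
```

View pics/w3.png

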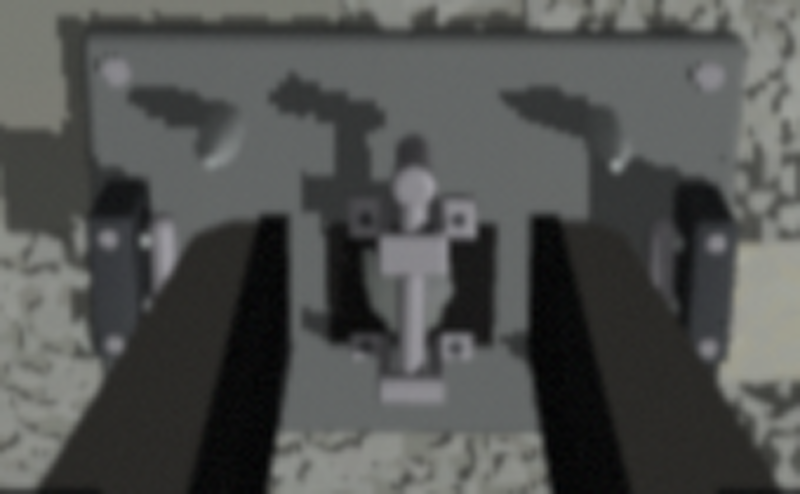

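The knob, at (413,185) in the crop, is now close to the guide arch, 36 mm behind the case centre, and the rod reaches the keeper at (412,390). The bolt is home. Next is the cover.

```bash
python3 -m inch '[[0.45,-20,-55,0,1],[0.45,-40,-110,0,2],[0.45,-40,-165,0,3],[0.45,-40,-220,0,3.6],[0.45,-40,-275,0,3.6],[0.45,-40,-309,10,3.6],[0.45,-40,-309,10,3.6],[0.45,-40,-309,10,3.6]]' 40
python3 - <<'E'
from h import *
p=env.camera("wrist"); 
X=pts(p,np.ones((400,640),bool))
for nm,lo,hi in(("top",.045,.055),("grip",.068,.08)):
    Y=X[(np.linalg.norm(X[:,:2]-(.563,-.163),axis=1)<.1)&(X[:,2]>lo)&(X[:,2]<hi)]
    if len(Y)>3: print(nm,len(Y),np.round(Y.mean(0),4),np.round(np.hstack([*rect(Y[:,:2])]),1))
go(.563,-.162,.077,174)
E
```

```text
time: 7.75
position: [0.5005, -0.1582, 0.2284]
ee_rot: [3.14, -0.002, 3.037]
force: [0.6, -0.2, -0.1]
width: 0.447
finger_force: 0.0
top 5775 [ 0.5517 -0.1624  0.049 ] [ 562.9 -162.9  130.2  100.8   84.5]
grip 866 [ 0.5607 -0.1629  0.0726] [ 562.3 -163.4   19.5   59.7   84.5]
shift [-62.6   2.2 151.9] spin 0.1 pos [ 0.5007 -0.1578  0.2289] yaw 174.06 F [0.2 0.3 0.2] t 7.8 q [-0.54  0.04  1.75  0.    1.36 -2.  ]
```

```bash
python3 -m inch '[[0.45,-40,1,30,-0.5],[0.45,-62.5,1,75,-0.5],[0.45,-62.5,1,110,-0.5],[0.45,-62.5,1,135,-0.5],[0.45,-62.5,1,150,-0.5],[0.45,-62.5,1,150,-0.5],[0,-62.5,1,150,-0.5],[0,-62.5,1,150,-0.5],[0,-62.5,1,150,-0.5],[0,-62.5,1,150,-0.5]]' 40; python3 -c "
from h import *
go(.5629,.149,.19,177.4)"
```

```text
time: 9.05
position: [0.5637, -0.1645, 0.0809]
ee_rot: [-3.141, 0.002, 3.046]
force: [-0.2, 1.6, 5.7]
width: 0.212
finger_force: 40.0
shift [  30.6  311.9 -109.2] spin -2.9 pos [ 0.5637 -0.1645  0.0809] yaw 174.51 F [-0.2  1.6  5.7] t 9.05 q [-0.49  0.36  1.69  0.    1.09 -1.96]
```

```bash
python3 -m inch '[[0,0,0,-15,0],[0,0,0,-50,0],[0,0,0,-85,0],[0,0,30,-105,0],[0,5,75,-109,0],[0,11,120,-109,0],[0,16,165,-109,-1],[0,20,210,-109,-2],[0,25,255,-109,-3],[0,29,290,-109,-3],[0,30,307,-109,-3],[0,30,311,-109,-3],[0,30,311,-109,-3]]' 45
python3 - <<'E'
from h import *
go(.5636,.1486,.16,177.45)
p=env.camera("wrist"); save(p,"w4.png")
X=pts(p,np.ones((400,640),bool))
Y=X[(np.linalg.norm(X[:,:2]-(.563,.15),axis=1)<.1)&(X[:,2]>.148)&(X[:,2]<.168)]
print(len(Y),Y.mean(0),np.round(np.hstack([*rect(Y[:,:2])]),1))
for n in("top",):
    p=env.camera(n);X=pts(p,np.ones((400,640),bool))
    Y=X[(np.linalg.norm(X[:,:2]-(.563,.15),axis=1)<.13)&(X[:,2]>.009)&(X[:,2]<.0155)]
    print(n,len(Y),Y.min(0),Y.max(0))
E
```

```text
time: 10.68
position: [0.563, 0.1472, 0.1886]
ee_rot: [-3.141, -0.0, 3.098]
force: [-0.7, -0.4, -1.7]
width: 0.211
finger_force: 45.0
shift [-0.6  1.5 28.6] spin 0.0 pos [0.563  0.1472 0.1886] yaw 177.48 F [-0.7 -0.4 -1.7] t 10.68 q [ 0.05  0.22  1.63 -0.    1.29 -1.48]
19009 [0.54489688 0.14783498 0.1567932 ] [562.  147.1 129.9 100.2  87.5]
top 360 [0.49489302 0.05219868 0.00902877] [0.62170735 0.24534376 0.01543707]
```

View pics/w4.png

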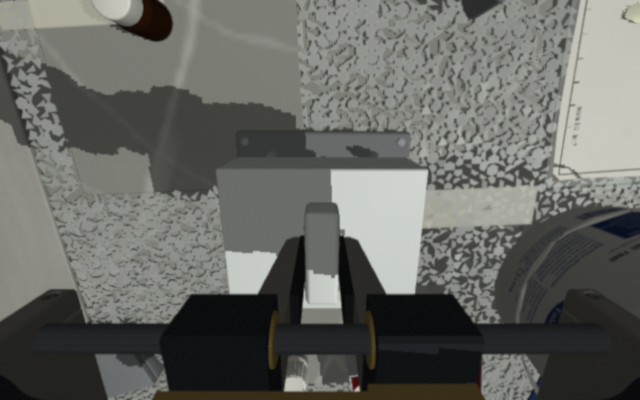

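The cover is held level, its top around (322,230), with the plate's near edge showing squarely at (322,140). I shift about 1 mm and descend.

```bash
python3 -m inch '[[0,-0.7,1.5,20,0],[0,-0.7,1.5,40,0],[0,-0.7,1.5,52,0],[0,-0.7,1.5,60,0],[0,-0.7,1.5,64,0],[0,-0.7,1.5,68,0],[0,-0.7,1.5,71,0],[0,-0.7,1.5,71,0]]'; python3 -c "
from h import *
go(.5636,.1486,.1,177.45)"
```

```text
time: 11.78
position: [0.5636, 0.1496, 0.1176]
ee_rot: [-3.142, -0.0, 3.098]
force: [0.0, 0.4, -2.2]
width: 0.21
finger_force: 45.0
shift [-0.1 -1.  17.6] spin 0.1 pos [0.5636 0.1496 0.1176] yaw 177.51 F [ 0.   0.4 -2.2] t 11.78 q [ 0.05  0.3   1.68 -0.    1.16 -1.48]
```

```bash
python3 -m inch '[[0,0,-0.5,3,0],[0,0,-0.5,6,0],[0,0,-0.5,9,0],[0,0,-0.5,11,0],[0,0,-0.5,11,0]]'
```

```text
time: 12.4
position: [0.5636, 0.1491, 0.1064]
ee_rot: [-3.142, 0.0, 3.098]
force: [0.6, 0.2, -1.5]
width: 0.216
finger_force: 45.0
```

```bash
python3 -m inch '[[0,0,0,2,0],[0,0,0,4,0],[0,0,0,6,0],[0,0,0,7,0],[0,0,0,7,0]]'
```

```text
time: 13.02
position: [0.5649, 0.1487, 0.1016]
ee_rot: [-3.141, 0.003, 3.098]
force: [-1.7, -2.0, 8.0]
width: 0.213
finger_force: 45.0
```

```bash
python3 -m inch '[[0,0,0,1,0],[0,0,0,2,0],[0,0,0,3,0],[0,0,0,3,0]]'
```

```text
time: 13.52
position: [0.5639, 0.1488, 0.0963]
ee_rot: [-3.141, 0.001, 3.098]
force: [3.0, -1.0, -4.6]
width: 0.212
finger_force: 45.0
```

```bash
python3 -m inch '[[0,0,0,2,0],[0,0,0,4,0],[0,0,0,5,0],[0,0,0,5,0]]'
```

```text
time: 14.02
position: [0.5634, 0.1491, 0.0929]
ee_rot: [-3.141, -0.001, 3.098]
force: [-4.2, -2.4, 8.3]
width: 0.213
finger_force: 45.0
```

```bash
python3 -m inch '[[0,0.5,-0.3,1,0],[0,0.5,-0.3,1.5,0],[0,0.5,-0.3,1.5,0],[0,0.5,-0.3,1.5,0]]'
python3 - <<'E'
from h import *
p=env.camera("scene"); cv2.imwrite("pics/s2.png",cv2.resize(p["color"][130:250,190:350],(800,600),interpolation=2)[:,:,::-1])
X=pts(p,np.ones((400,640),bool))
Y=X[(np.linalg.norm(X[:,:2]-(.563,.149),axis=1)<.085)&(X[:,2]>.055)&(X[:,2]<.068)]
print(len(Y),np.percentile(Y,[5,50,95],axis=0)); A=np.c_[Y[:,:2]-(.563,.149),np.ones(len(Y))]; print(np.linalg.lstsq(A,Y[:,2],rcond=None)[0])
print(env.observe()["force"])
E
```

```text
time: 14.52
position: [0.5634, 0.1491, 0.0929]
ee_rot: [3.141, 0.0, 3.098]
force: [-5.9, -2.3, 15.9]
width: 0.215
finger_force: 45.0
1074 [[0.51303349 0.08429636 0.05772997]
 [0.54649269 0.12583578 0.06129977]
 [0.60353917 0.20799986 0.06399776]]
[0.0076341  0.00586323 0.06140296]
[-6.46490091 -1.92275712 16.08952065]
```

View pics/s2.png

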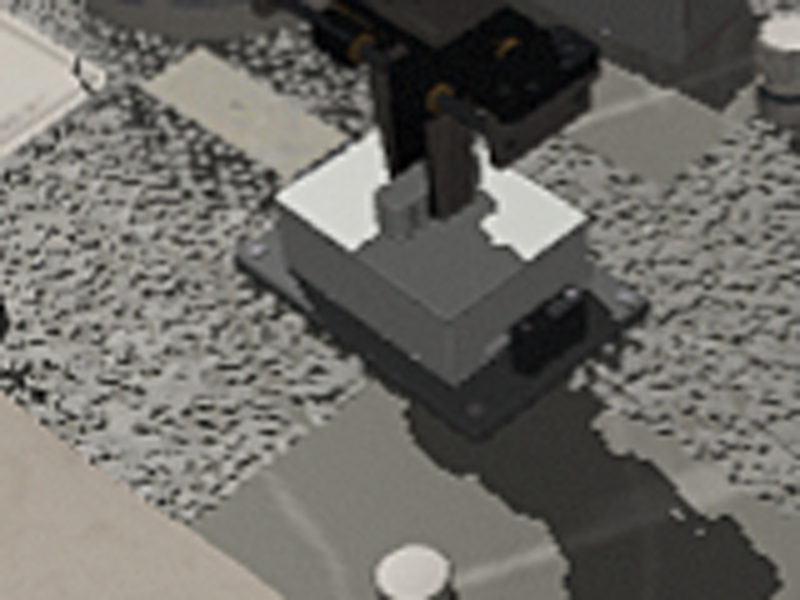

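The cover top, around (430,250), measures 61.4 mm high against 62 mm expected when seated. It lies level on the plate between the housings, and the push reads about 16 N.

```bash
python3 -c "
from bench import env
print(env.sign_off())"
```

```text
the job is handed in; nothing more can be done
None
```

The job is handed in: bolt home, cover snapped down flat on the base plate, and the hand still pressing it at about 16 N; the vial, flask and dish were never approached, though I did not re-measure their positions at the end.

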